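# Park the burner and slide the row of moulds onto the warmer

## Task

Clear the burner from over the mould warmer: lift its red index plunger, swing the burner round to the park notch (green mark) and let the plunger drop fully home there. Then slide the row of five graphite moulds along the warmer as one straight, closed row until the first mould sits flat against the stop bar and all five stand together on the hot plate; never lift a mould or let the row open or buckle, and leave the other things on the bench where they are.

Things in the scene. Friction and masses are not known exactly. Their poses are not given: they have to be found in the camera images.
- warmer: Mould warmer, fixed to the bench: a grey heated box with a bright aluminium hot plate and, level with it, a steel run-on shelf, together a flat smooth lane 116 mm wide (its x, -58 to +58) whose sliding surface is 50 mm above the bench; no side walls. Origin at bench level below the middle of the stop bar's inner face; z up; y runs along the middle of the lane away from the stop: hot plate from y = 0 to 204 mm, shelf on to y = 420 mm
- stop_face (a point): Foot of the stop bar's inner face, mid-lane, on the sliding surface (50 mm above the bench). The stop is a dark steel bar across the lane at the end of the hot plate, 96 mm wide, 8 mm thick, standing 24 mm above the surface; axes as the warmer's
- mould_1: Graphite marble mould, black block 40 x 40 mm (x, y) and 30 mm high, about 90 g, round cavity in its top (17 mm); origin at the centre of its underside, z up. Number 1 of the row of five, nearest the stop; the row stands along the lane, faces nearly touching (gaps up to 2 mm), y of each mould away from the stop
- mould_2: Graphite marble mould, black block 40 x 40 mm (x, y) and 30 mm high, about 90 g, round cavity in its top (21 mm); origin at the centre of its underside, z up. Number 2 of the row, next to mould_1 on the side away from the stop
- mould_3: Graphite marble mould, black block 40 x 40 mm (x, y) and 30 mm high, about 90 g, round cavity in its top (25 mm); origin at the centre of its underside, z up. Number 3 of the row, next to mould_2 on the side away from the stop
- mould_4: Graphite marble mould, black block 40 x 40 mm (x, y) and 30 mm high, about 90 g, round cavity in its top (29 mm); origin at the centre of its underside, z up. Number 4 of the row, next to mould_3 on the side away from the stop
- mould_5: Graphite marble mould, black block 40 x 40 mm (x, y) and 30 mm high, about 90 g, round cavity in its top (33 mm); origin at the centre of its underside, z up. Number 5 of the row, next to mould_4 on the side away from the stop; the trailing end of the row, with the bare shelf behind it
- burner: Cast foot of the bench burner's swivel, fixed to the bench beside the warmer on the side away from the robot. Origin at bench level on the vertical swivel axis; z up; the burner points along this x axis when its joint reads 0. Behind the axis a steel quadrant (rim top 26 mm above the bench) carries two slots for the plunger's pin on an 85 mm radius: work notch (red mark) and park notch (green mark)
- burner_head (a joint): Swivel angle of the burner, rad: 0 = work notch, nozzle overhanging the warmer; it grows as the burner turns clockwise seen from above; 1.222 (70 degrees) = park notch, where the burner is clear of the warmer. End stops at -0.02 and 1.242. It turns with little friction once the pin is lifted and stays where it is left
- plunger (a joint): Lift of the index plunger, m: 0 = pin fully home in a notch, 0.010 = pin on top of the quadrant rim, free to swing above that (use 0.012 to 0.015), 0.016 = upper limit. A spring pulls it down (5 N at home, 8 N at full lift)
- plunger_knob (a point): Middle of the plunger's red ribbed knob: upright cylinder 24 mm in diameter and 24 mm high, its middle 102 mm above the bench when home (brass bush below it ends 68 mm above the bench). It stands on the tail arm of the swivel, 85 mm behind the swivel axis (opposite to the nozzle), and swings and rises with it: the knob serves to lift the pin and to swing the burner round. Pin 10 mm thick with a round tip, slots 13 mm wide
- notch_work (a point): Work notch (red mark), middle of the slot at the rim top, 26 mm above the bench: the plunger starts here
- notch_park (a point): Park notch (green mark), middle of the slot at the rim top, 26 mm above the bench: the plunger's knob must come to stand straight above it
- nozzle (a point): Middle of the burner's nozzle mouth (steel tube 26 mm in diameter), 158 mm ahead of the swivel axis and about 174 mm above the bench. The brass and steel burner lies 130 to 190 mm above the bench from 30 mm behind to 160 mm ahead of the swivel axis; valve knobs stick out 42 mm to both sides near the axis
- frit_jar_amber: Bystander: closed amber jar of frit, 48 mm diameter, 62 mm high; origin at the centre of its underside
- frit_jar_green: Bystander: closed green jar of frit, 48 mm diameter, 62 mm high; origin at the centre of its underside
- paperweight: Bystander: green glass paperweight, 66 mm diameter, 47 mm high; origin at the centre of its underside
- v_rest: Bystander: dark steel V rod rest, 20 x 90 mm, 52 mm high; origin at the centre of its underside
- tool_pot: Bystander: white ceramic pot, 88 mm diameter, 85 mm high, with tools standing up to 195 mm; origin at the centre of its underside
- bottle: Bystander: amber bottle with a white cap, 68 mm diameter, 190 mm high; origin at the centre of its underside
- graphite_paddle: Bystander: graphite paddle lying flat on the bench beyond the burner, 225 mm long along its y (blade 50 x 75 mm from y = 62 to 138 mm, wooden handle from y = 24 to -86 mm), 20 mm high
- tweezers: Bystander: steel tweezers lying flat, 170 mm long along its y, 28 mm wide, 9 mm high

How it is judged (in metres and radians):
On the way, in this order (a step that is already met when the one before it is completed fails the run):
1. the burner stands in the park notch with the plunger fully home (value of joint burner_head between 1.17 and 1.26 rad and value of joint plunger below 0.003 m), for 0.2 s.
2. the five moulds stand as a closed row against the stop bar (y of mould_1 in the frame of warmer between 0.015 and 0.023 m and x of mould_1 in the frame of warmer between -0.03 and 0.03 m and angle between the y axis of each of mould_1, mould_2, mould_3, mould_4, mould_5 and the y axis of warmer, either way round below 0.07 rad and angle between each of mould_1, mould_2, mould_3, mould_4, mould_5's own z axis and vertical below 0.06 rad and linear speed of each of mould_1, mould_2, mould_3, mould_4, mould_5 below 0.01 m/s and y of mould_2 in the frame of warmer between 0.055 and 0.064 m and x of mould_2 in the frame of warmer between -0.03 and 0.03 m and y of mould_3 in the frame of warmer between 0.095 and 0.105 m and x of mould_3 in the frame of warmer between -0.03 and 0.03 m and y of mould_4 in the frame of warmer between 0.135 and 0.146 m and x of mould_4 in the frame of warmer between -0.03 and 0.03 m and y of mould_5 in the frame of warmer between 0.175 and 0.187 m and x of mould_5 in the frame of warmer between -0.03 and 0.03 m and x of mould_2 in the frame of mould_1 between -0.005 and 0.005 m and x of mould_3 in the frame of mould_2 between -0.005 and 0.005 m and x of mould_4 in the frame of mould_3 between -0.005 and 0.005 m and x of mould_5 in the frame of mould_4 between -0.005 and 0.005 m), for 0.2 s.
At the end, for the whole second after the job is handed in: Burner in the park notch (1.17 to 1.26 rad), plunger lift under 3 mm. Moulds at rest in order, flat on the warmer: the first within 3 mm of the stop bar, each gap adding at most 1 mm, within 30 mm of mid-lane, square to it within 0.07 rad, neighbours in line within 5 mm (all of step 1 and all of step 2); the robot touches nothing.
It fails at once if the row of moulds breaks up: two neighbours stand more than 6 mm apart (horizontal distance between mould_1 and mould_2 above 0.0465 m or horizontal distance between mould_2 and mould_3 above 0.0465 m or horizontal distance between mould_3 and mould_4 above 0.0465 m or horizontal distance between mould_4 and mould_5 above 0.0465 m).
It fails at once if the row of moulds buckles: a mould sits more than 8 mm out of line with its neighbour or turns more than 0.2 rad (11 degrees) off it (x of mould_2 in the frame of mould_1 above 0.008 m or x of mould_2 in the frame of mould_1 below -0.008 m or angle between the y axis of mould_1 and the y axis of mould_2, either way round above 0.2 rad or x of mould_3 in the frame of mould_2 above 0.008 m or x of mould_3 in the frame of mould_2 below -0.008 m or angle between the y axis of mould_2 and the y axis of mould_3, either way round above 0.2 rad or x of mould_4 in the frame of mould_3 above 0.008 m or x of mould_4 in the frame of mould_3 below -0.008 m or angle between the y axis of mould_3 and the y axis of mould_4, either way round above 0.2 rad or x of mould_5 in the frame of mould_4 above 0.008 m or x of mould_5 in the frame of mould_4 below -0.008 m or angle between the y axis of mould_4 and the y axis of mould_5, either way round above 0.2 rad).
It fails at once if a mould is lifted more than 8 mm off the warmer, tipped by more than 0.25 rad or drops off (z of any of mould_1, mould_2, mould_3, mould_4, mould_5 in the frame of warmer above 0.058 m or z of any of mould_1, mould_2, mould_3, mould_4, mould_5 in the frame of warmer below 0.042 m or angle between any of mould_1, mould_2, mould_3, mould_4, mould_5's own z axis and vertical above 0.25 rad).
It fails at once if another thing on the bench is moved by more than 25 mm or knocked over (distance of any of frit_jar_amber, frit_jar_green, paperweight, v_rest, tool_pot, bottle, graphite_paddle, tweezers from where it was at the start of the episode above 0.025 m or angle between any of frit_jar_amber, frit_jar_green, paperweight, v_rest, tool_pot, bottle, graphite_paddle, tweezers's own z axis and vertical above 0.5 rad).
It also fails if it takes over 58 s, if anything falls off the work surface, if the arm or the gripper's body presses on something with over 40 N, if the wrist force passes 120 N, or if a joint passes its speed limit or range.

## Robot

A 6-joint arm with a two-finger parallel gripper is mounted at the origin on the work surface. World frame = base frame: x ahead of the robot, y to its left, z up, the work surface at z = 0. Lengths are in m, angles in degrees, forces in N, time in s.
With the tool pointing down it reaches from about 0.375 to 0.9 m from the base axis. Payload 3.1 kg.
Tool frame: the origin (TCP) lies between the finger pads; the fingertips stand 22 mm ahead of it and the grasp point (between the pads) lies 3 mm ahead of it; y points along the fingers, x is the direction in which the jaws open and shut, and the axes are right-handed (so a half turn about y gives the same grasp; the last joint's range is limited). The gripper opens to 87 mm and grips with 3 to 60 N. Pads are 19 mm wide; open, the fingers measure 117 mm over their backs; the gripper's body (75 mm by 190 mm) begins 51 mm behind the grasp point.
Start: joints at [-76.347, 30.224, 82.088, -0, 67.689, -10.227], TCP at [0.253, -0.571, 0.245] pointing down, gripper open.
Joint ranges: [-176.69, 176.69], [-43.24, 126.21], [12.49, 139.97], [-82, 262], [0, 151.66], [-163.58, 163.58]. Speed limits (degrees/s): [159.86, 159.86, 180, 180, 180, 180].

## Interface

Orientations are given as a 3x3 rotation matrix whose columns are the frame's x, y, z axes.
In Python, from rig import bot, imaging, workorder gives the robot as it stands. The module is installed in compiled form; this text tells all that it offers.
- The arm moves only by the tool drive_tool, never from a script. Its argument "commands" is a list of rows, each an object of numbers: "dx", "dy", "dz": the shift along the tool's x, y, z normalised to -1 to 1, where 1 is 4 cm; "wx", "wy", "wz": the turn, a rotation vector about the tool's x, y, z normalised to -1 to 1, where 1 is pi/2 rad; "grip": the finger opening in mm, from 0 to 87. In form: [{"dx": .., "dy": .., "dz": .., "wx": .., "wy": .., "wz": .., "grip": ..}, ...]. A call has 1 to 8 rows; each row shifts and turns the commanded pose from where the row before left it, along the tool's axes as they then stand; what a row does not reach is not made up. A row lasts 1/8 s, in which the tool goes at most 62.5 mm and 10.7 degrees, less where a joint would pass 70% of its speed; a pose out of reach is approached as far as the arm can. A call with a number of a shift or a turn outside -1 to 1 is refused whole. A call with a gripper value outside its range is refused whole. The fingers move at their own pace and stop on an object; the grip force is fixed at half the most. Time passes only in rows, so rows that do not move let the fingers close. It gives the time, the measured TCP pose, the force and the opening at its end, in the units of the state.
- bot.read_state(): the state, without advancing time (a new reading comes with each control period).
- imaging.capture(name): name is "scene" or "top"; returns (picture, depth): 420x560x3 uint8, red, green, blue; 420x560 float32, m along the optical axis (not along the pixel's ray), 0 where there is no reading.
- imaging.get_calibration(name): a dict with "mtx" (3x3 intrinsics, pixels), "world_to_cam" (4x4, takes a point from world to camera coordinates). Camera axes: x right, y down, z forward; pixel columns grow to the right and rows downward; lengths in m; the calibration is good to about 2 mm. A picture is of the moment at which its call begins. get_calibration takes no time and is no camera call.
- workorder.hand_in(): hands the job in, once; it reports no verdict.
The state is a dict: "time_s": time; "joint_positions": joint angles; "qvel": joint speeds; "tau": joint torques, N m; "position": TCP position; "tcp_rot": TCP orientation; "force": force on the tool from outside, world axes, zero at the start; "moment": the same for the moment, N m; "opening": opening from 0.0 (shut) to 1.0 (fully open).
Only numpy, scipy, OpenCV 4.12 (cv2) and the standard library are available. Lean on these libraries where they do the work, as an engineer would, in place of code of your own. Each camera call takes 0.05 s, during which the arm holds its last target. There are 200 camera calls.

## Working session

There is one attempt and no reset: what is moved stays moved. The work goes in short steps, Python scripts to look and compute and a tool call to move; the robot and the scene stay as the last step left them, time stands still between calls to the robot, and variables do not carry over. Pictures are saved under pics/ and viewed, on a budget of 10 in all, crops included, one or two more only if the job needs it, and the job is handed in when it is done.

Besides the shell and the picture viewer there is one more tool, called as a command line: name --argument value ..., lists and objects as JSON in quotes. drive_tool: Moves the arm, as the interface text tells. Its arguments: {"type":"object","properties":{"commands":{"type":"array"}},"required":["commands"]}

```bash
mkdir -p pics
cat > h.py <<'E'
import numpy as np, cv2
from rig import bot, imaging, workorder
def cap(n):
    p,d=imaging.capture(n); c=imaging.get_calibration(n)
    np.savez(n+'.npz',p=p,d=d,K=c['mtx'],T=c['world_to_cam']); return p,d
def load(n): return np.load(n+'.npz')
def cloud(n):
    z=load(n); d=z['d']; K=z['K']; v,u=np.mgrid[:d.shape[0],:d.shape[1]]
    P=np.stack([(u-K[0,2])/K[0,0]*d,(v-K[1,2])/K[1,1]*d,d],-1)
    Ti=np.linalg.inv(z['T']); W=P@Ti[:3,:3].T+Ti[:3,3]; W[d==0]=np.nan; return W
E
python3 - <<'E'
from h import *
for n in('scene','top'):
    p,d=cap(n); cv2.imwrite(f'pics/{n}0.png',cv2.resize(p[:,:,::-1],(800,600),interpolation=cv2.INTER_CUBIC))
    T=np.linalg.inv(load(n)['T']); print(n,T.round(3).tolist())
s=bot.read_state(); print(s)
E
```

```text
scene [[-0.713, 0.39, -0.582, 1.225], [0.701, 0.383, -0.602, 0.746], [-0.012, -0.837, -0.547, 0.77], [0.0, 0.0, 0.0, 1.0]]
top [[-0.027, -0.994, 0.108, 0.443], [-1.0, 0.029, 0.008, 0.02], [-0.011, -0.108, -0.994, 1.213], [0.0, 0.0, 0.0, 1.0]]
{'time_s': 0.1, 'joint_positions': array([-7.63457326e+01,  3.02724145e+01,  8.21464557e+01,  1.81578884e-03,
        6.76892582e+01, -1.02269980e+01]), 'qvel': array([ 0.07245377, -0.0439748 , -0.20016592,  0.10973695, -0.03006617,
        0.05032349]), 'tau': array([ 2.29707475e-04, -4.40983844e+01, -1.77150607e+01,  6.35928358e-02,
        5.33457357e-02, -4.39215921e-05]), 'position': array([ 0.25292282, -0.5708925 ,  0.24369695]), 'tcp_rot': array([[ 4.04831210e-01, -4.17005548e-04,  9.14391337e-01],
       [-9.14389557e-01,  1.84077913e-03,  4.04831261e-01],
       [-1.85200937e-03, -9.99998219e-01,  3.63899324e-04]]), 'force': array([-0.09673849, -0.14237784, -0.63200821]), 'moment': array([ 0.00549147,  0.01129051, -0.03599931]), 'opening': 0.9979140982518603}
```

View pics/top0.png

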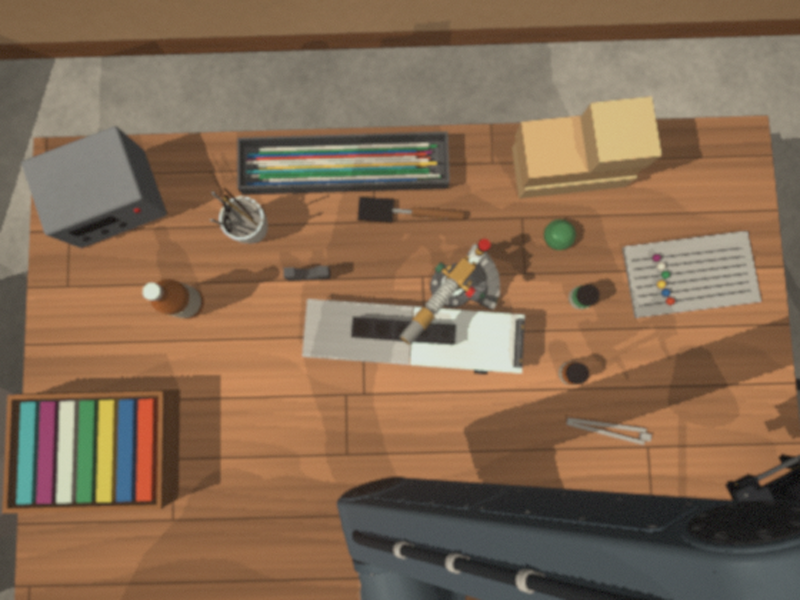

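View pics/scene0.png

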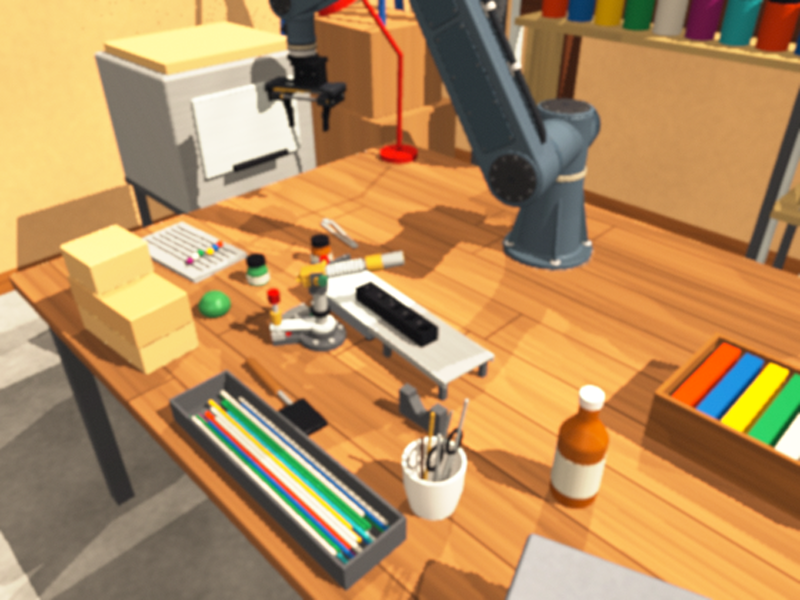

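Run:
```python
from h import *
z=load('top'); cv2.imwrite('pics/t1.png',cv2.resize(z['p'][160:270,205:375,::-1],(800,518),interpolation=cv2.INTER_CUBIC))
z=load('scene'); cv2.imwrite('pics/s1.png',cv2.resize(z['p'][170:285,175:355,::-1],(800,511),interpolation=cv2.INTER_CUBIC))
for n in('top','scene'):
    W=cloud(n); p=load(n)['p'].astype(int); h=W[...,2]; X=W[...,0];Y=W[...,1]
    roi=(X>.3)&(X<.9)&(abs(Y)<.35)
    lane=roi&(abs(h-.05)<.006)&(p.min(-1)>120)
    r=cv2.minAreaRect(W[lane][:,:2].astype(np.float32)*1000); print(n,'lane',lane.sum(),r,np.median(h[lane]))
    m=roi&(abs(h-.08)<.007)&(p.max(-1)<70)
    r=cv2.minAreaRect(W[m][:,:2].astype(np.float32)*1000); print('moulds',m.sum(),r,np.median(h[m]))
    k=roi&(p[...,0]>120)&(p[...,1]<50)&(p[...,2]<50)
    nn,L=cv2.connectedComponents(k.astype(np.uint8))
    for i in range(1,nn):
        q=W[L==i]
        if len(q)>5: print('red',len(q),np.argwhere(L==i).mean(0)[::-1].round(1),np.nanmedian(q,0).round(4),np.nanmin(q,0).round(3),np.nanmax(q,0).round(3))
```

```text
top lane 4450 ((574.4801635742188, 51.396240234375), (618.8858642578125, 275.7961730957031), 74.90583038330078) 0.051602724153416046
moulds 564 ((596.2958374023438, 136.34849548339844), (499.0529479980469, 111.86875915527344), 58.53752136230469) 0.08118721612018842
scene lane 2873 ((664.9987182617188, 21.769561767578125), (467.4789123535156, 655.7640380859375), 0.1379159539937973) 0.05173310985154522
moulds 595 ((566.934326171875, 5.0146331787109375), (200.9905548095703, 134.5658721923828), 86.20728302001953) 0.08054827022708744
red 6 [226.  179.5] [ 0.5809 -0.1164  0.1649] [ 0.578 -0.122  0.163] [ 0.583 -0.112  0.168]
red 57 [191. 207.] [ 0.679  -0.1478  0.1093] [ 0.67  -0.158  0.096] [ 0.686 -0.141  0.118]
```

View pics/t1.png

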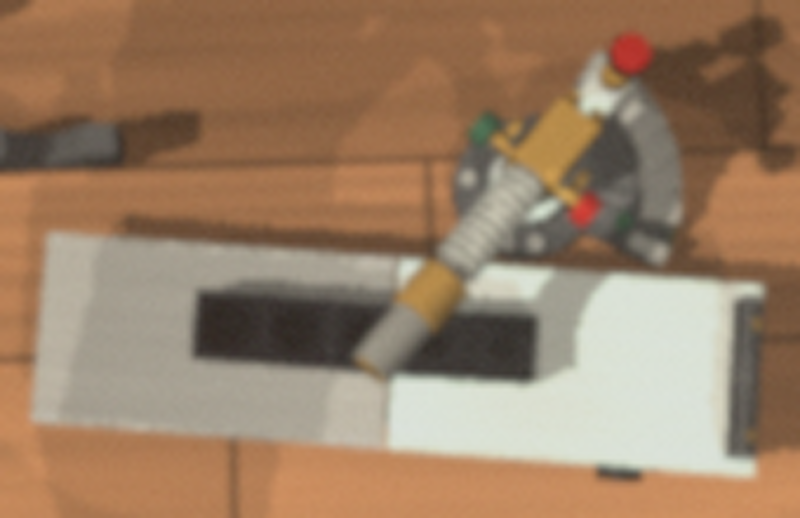

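View pics/s1.png

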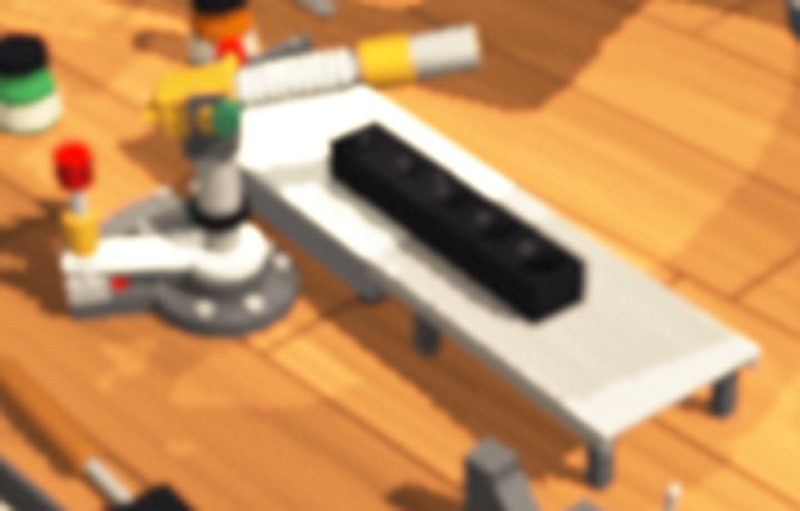

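```bash
cat >> h.py <<'E'
def px2w(n,u,v,h):
    z=load(n); Ti=np.linalg.inv(z['T']); r=Ti[:3,:3]@np.linalg.solve(z['K'],[u,v,1.]); c=Ti[:3,3]
    return c+r*(h-c[2])/r[2]
def big(mask):
    n,L,st,_=cv2.connectedComponentsWithStats(mask.astype(np.uint8)); return L==1+np.argmax(st[1:,4])
E
python3 - <<'E'
from h import *
f=lambda x,y,h:px2w('top',205+(x+.5)/800*170-.5,160+(y+.5)/518*110-.5,h)
for nm,x,y,h in [('laneStop hi',765,283,.05),('laneStop lo',755,475,.05),('shelf hi',46,233,.05),('shelf lo',33,423,.05),('m5 hi',193,290,.08),('m5 lo',193,357,.08),('m1 hi',538,315,.08),('m1 lo',533,378,.08),('stop hi in',737,300,.074),('stop lo in',729,455,.074),('knob',630,53,.114),('park',640,240,.026),('nozzle',370,365,.174)]:
    print(nm,(f(x,y,h)*1000).round(1))
for n in('top','scene'):
    W=cloud(n); p=load(n)['p'].astype(int); X,Y,h=W[...,0],W[...,1],W[...,2]
    roi=(X>.4)&(X<.8)&(abs(Y)<.35)
    lane=big(roi&(abs(h-.051)<.008)&(p.min(-1)>110))
    print(n,'lane',cv2.minAreaRect(W[lane][:,:2].astype(np.float32)*1000),np.median(h[lane]))
    m=big(roi&(abs(h-.08)<.01)&(p.max(-1)<80)); print('moulds',cv2.minAreaRect(W[m][:,:2].astype(np.float32)*1000),np.median(h[m]))
    k=roi&(p[...,0]>1.8*p[...,1])&(p[...,0]>1.8*p[...,2])&(h>.09)
    nn,L=cv2.connectedComponents(k.astype(np.uint8))
    for i in range(1,nn):
        q=W[L==i]
        if len(q)>8: print('red',len(q),np.argwhere(L==i).mean(0)[::-1].round(1),np.nanmedian(q,0).round(4),np.nanmin(q,0).round(3),np.nanmax(q,0).round(3))
E
```

```text
laneStop hi [ 541.9 -242.6   50. ]
laneStop lo [ 426.1 -230.5   50. ]
shelf hi [585.2 195.4  50. ]
shelf lo [469.4 204.7  50. ]
m5 hi [544.9 103.7  80. ]
m5 lo [505.  104.5  80. ]
m1 hi [ 524.2 -100.7   80. ]
m1 lo [487.  -96.2  80. ]
stop hi in [ 530.2 -220.1   74. ]
stop lo in [ 438.6 -210.6   74. ]
knob [ 673.2 -156.8  114. ]
park [ 573.1 -171.8   26. ]
nozzle [492.8   1.5 174. ]
top lane ((505.69659423828125, -18.50225830078125), (438.1109619140625, 118.14570617675781), 84.07337188720703) 0.051709394168141465
moulds ((519.7559814453125, 48.114749908447266), (106.53821563720703, 37.23769760131836), 84.2615737915039) 0.08059171330591597
red 65 [338.8 170.9] [ 0.6728 -0.1579  0.115 ] [ 0.663 -0.169  0.103] [ 0.684 -0.147  0.119]
red 28 [328.9 204. ] [ 0.5756 -0.1202  0.1642] [ 0.569 -0.126  0.158] [ 0.584 -0.113  0.168]
scene lane ((507.7091064453125, 2.4910125732421875), (407.56414794921875, 121.09407806396484), 83.9909896850586) 0.05178440914984017
moulds ((518.2465209960938, 8.7008056640625), (200.92906188964844, 37.57477569580078), 84.02644348144531) 0.08013643179537122
red 31 [226.9 180.5] [ 0.5784 -0.1156  0.1623] [ 0.572 -0.129  0.151] [ 0.587 -0.107  0.168]
red 92 [191.2 206.7] [ 0.6783 -0.1483  0.1103] [ 0.664 -0.166  0.092] [ 0.686 -0.141  0.119]
```

```bash
cat >> h.py <<'E'
def plan(px,py,pz,yaw,rows=None):
    """tool y down, tool x at yaw; report shift in current tool axes & yaw turn"""
    s=bot.read_state(); R=s['tcp_rot']; d=np.array([px,py,pz])-s['position']
    cy=np.degrees(np.arctan2(R[1,0],R[0,0])); t=(R.T@d)/.04
    print('yaw',cy.round(2),'dyaw',round(yaw-cy,2),'world d mm',(d*1000).round(1),'tool shift units',t.round(3))
E
python3 - <<'E'
from h import *
a=px2w('top',338.8,170.9,.113)
for h in(.100,.102,.104,.106): print(h,px2w('scene',191.2,206.7,h).round(4))
print(a)
W=cloud('top');X,Y,h=W[...,0],W[...,1],W[...,2]
for x0 in np.arange(.55,.95,.05): print(round(x0,2),[f"{np.nanmax(np.where((X>=x0)&(X<x0+.05)&(Y>=y0)&(Y<y0+.05),h,0)):.2f}" for y0 in np.arange(-.45,.15,.05)])
E
```

```text
0.1 [ 0.6704 -0.1618  0.1   ]
0.102 [ 0.672  -0.1591  0.102 ]
0.104 [ 0.6737 -0.1563  0.104 ]
0.106 [ 0.6753 -0.1536  0.106 ]
[ 0.6732902  -0.15778974  0.113     ]
0.55 ['0.01', '0.07', '0.06', '0.01', '0.01', '0.03', '0.17', '0.18', '0.18', '0.06', '0.06', '0.06']
0.6 ['0.01', '0.03', '0.01', '0.01', '0.01', '0.03', '0.17', '0.17', '0.01', '0.01', '0.01', '0.01']
0.65 ['0.01', '0.04', '0.05', '0.03', '0.01', '0.12', '0.12', '0.01', '0.01', '0.01', '0.01', '0.01']
0.7 ['0.01', '0.04', '0.05', '0.03', '0.01', '0.01', '0.02', '0.01', '0.01', '0.01', '0.01', '0.01']
0.75 ['0.01', '0.01', '0.07', '0.13', '0.13', '0.01', '0.02', '0.03', '0.03', '0.02', '0.02', '0.01']
0.8 ['0.20', '0.20', '0.13', '0.13', '0.13', '0.01', '0.05', '0.05', '0.05', '0.05', '0.05', '0.05']
0.85 ['0.20', '0.20', '0.13', '0.13', '0.13', '0.01', '0.05', '0.05', '0.03', '0.03', '0.03', '0.03']
0.9 ['0.20', '0.20', '0.13', '0.13', '0.13', '0.01', '0.05', '0.05', '0.05', '0.05', '0.05', '0.05']
```

drive_tool --commands '[{"dx":-0.32,"dz":0.86},{"dx":-0.32,"dz":0.86},{"dx":-0.32,"dz":0.86},{"dx":-0.32,"dz":0.86},{"dx":-0.32,"dz":0.86},{"dx":-0.32,"dz":0.86},{"dx":-0.32,"dz":0.86},{"dx":-0.32,"dz":0.86}]'

```text
schema error: expected keys dx, dy, dz, wx, wy, wz, grip
```

drive_tool --commands '[{"dx":-0.32,"dz":0.86},{"dx":-0.32,"dz":0.86},{"dx":-0.32,"dz":0.86},{"dx":-0.32,"dz":0.86},{"dx":-0.32,"dz":0.86},{"dx":-0.32,"dz":0.86},{"wy":-0.11},{"wy":-0.11}]'

```text
schema error: expected keys dx, dy, dz, wx, wy, wz, grip
```

drive_tool --commands '[{"wy":-0.11},{"wy":-0.11},{"wy":-0.11},{"wy":-0.11},{"wy":-0.11},{"wy":-0.11},{"wy":-0.11},{"wy":-0.11}]'

```text
schema error: expected keys dx, dy, dz, wx, wy, wz, grip
```

```bash
python3 -c "
from h import *
plan(.6733,-.1575,.2,48.6)"
```

```text
yaw -66.12 dyaw 114.72 world d mm [420.4 413.4 -43.7] tool shift units [-5.193  1.107 13.793]
```

drive_tool --commands '[{"dx":-0.32,"dy":0,"dz":0.86,"wx":0,"wy":0,"wz":0,"grip":60},{"dx":-0.32,"dy":0,"dz":0.86,"wx":0,"wy":0,"wz":0,"grip":60},{"dx":-0.32,"dy":0,"dz":0.86,"wx":0,"wy":0,"wz":0,"grip":60},{"dx":-0.32,"dy":0,"dz":0.86,"wx":0,"wy":0,"wz":0,"grip":60},{"dx":-0.32,"dy":0,"dz":0.86,"wx":0,"wy":0,"wz":0,"grip":60},{"dx":-0.32,"dy":0,"dz":0.86,"wx":0,"wy":0,"wz":0,"grip":60},{"dx":-0.32,"dy":0,"dz":0.86,"wx":0,"wy":0,"wz":0,"grip":60},{"dx":-0.32,"dy":0,"dz":0.86,"wx":0,"wy":0,"wz":0,"grip":60}]'

```text
time_s: 1.1
position: [0.4638, -0.3652, 0.2441]
tcp_rot: [[0.405, -0.001, 0.914], [-0.914, 0.001, 0.405], [-0.001, -1.0, -0.0]]
force: [0.9, 0.4, 0.8]
opening: 0.687
```

drive_tool --commands '[{"dx":-0.32,"dy":0,"dz":0.86,"wx":0,"wy":0,"wz":0,"grip":60},{"dx":-0.32,"dy":0,"dz":0.86,"wx":0,"wy":0,"wz":0,"grip":60},{"dx":-0.32,"dy":0,"dz":0.86,"wx":0,"wy":0,"wz":0,"grip":60},{"dx":-0.32,"dy":0,"dz":0.86,"wx":0,"wy":0,"wz":0,"grip":60},{"dx":-0.32,"dy":0,"dz":0.86,"wx":0,"wy":0,"wz":0,"grip":60},{"dx":-0.32,"dy":0,"dz":0.86,"wx":0,"wy":0,"wz":0,"grip":60},{"dx":0,"dy":0,"dz":0,"wx":0,"wy":-0.11,"wz":0,"grip":60},{"dx":0,"dy":0,"dz":0,"wx":0,"wy":-0.11,"wz":0,"grip":60}]'

```text
time_s: 2.1
position: [0.6209, -0.2117, 0.2437]
tcp_rot: [[0.696, -0.001, 0.718], [-0.718, 0.001, 0.696], [-0.001, -1.0, -0.001]]
force: [-0.0, -0.1, -0.4]
opening: 0.692
```

drive_tool --commands '[{"dx":0,"dy":0,"dz":0,"wx":0,"wy":-0.11,"wz":0,"grip":60},{"dx":0,"dy":0,"dz":0,"wx":0,"wy":-0.11,"wz":0,"grip":60},{"dx":0,"dy":0,"dz":0,"wx":0,"wy":-0.11,"wz":0,"grip":60},{"dx":0,"dy":0,"dz":0,"wx":0,"wy":-0.11,"wz":0,"grip":60},{"dx":0,"dy":0,"dz":0,"wx":0,"wy":-0.11,"wz":0,"grip":60},{"dx":0,"dy":0,"dz":0,"wx":0,"wy":-0.11,"wz":0,"grip":60},{"dx":0,"dy":0,"dz":0,"wx":0,"wy":-0.11,"wz":0,"grip":60},{"dx":0,"dy":0,"dz":0,"wx":0,"wy":-0.11,"wz":0,"grip":60}]'

```text
time_s: 3.1
position: [0.6205, -0.2124, 0.2439]
tcp_rot: [[0.837, -0.001, -0.548], [0.548, 0.001, 0.837], [-0.001, -1.0, 0.001]]
force: [-0.3, -0.5, -1.2]
opening: 0.693
```

```bash
python3 -c "
from h import *
plan(.6733,-.1575,.2,48.6);print(bot.read_state()['tcp_rot'])"
```

```text
yaw 33.21 dyaw 15.39 world d mm [ 52.8  54.9 -43.9] tool shift units [1.857 1.096 0.424]
[[ 8.36693446e-01 -1.26413816e-03 -5.47670045e-01]
 [ 5.47671090e-01  7.00711852e-04  8.36693424e-01]
 [-6.73937196e-04 -9.99998955e-01  1.27861294e-03]]
```

drive_tool --commands '[{"dx":0.62,"dy":0,"dz":0.14,"wx":0,"wy":0,"wz":0,"grip":60},{"dx":0.62,"dy":0,"dz":0.14,"wx":0,"wy":0,"wz":0,"grip":60},{"dx":0.62,"dy":0,"dz":0.14,"wx":0,"wy":0,"wz":0,"grip":60},{"dx":0,"dy":0,"dz":0,"wx":0,"wy":-0.0855,"wz":0,"grip":60},{"dx":0,"dy":0.6,"dz":0,"wx":0,"wy":-0.0855,"wz":0,"grip":60},{"dx":0,"dy":1,"dz":0,"wx":0,"wy":0,"wz":0,"grip":60},{"dx":0,"dy":1,"dz":0,"wx":0,"wy":0,"wz":0,"grip":60},{"dx":0,"dy":0,"dz":0,"wx":0,"wy":0,"wz":0,"grip":60}]'

```text
time_s: 4.1
position: [0.6725, -0.1558, 0.1366]
tcp_rot: [[0.665, -0.008, -0.747], [0.747, 0.003, 0.665], [-0.003, -1.0, 0.008]]
force: [-0.4, 0.2, 0.1]
opening: 0.692
```

```bash
python3 -c "
from h import *
plan(.6733,-.1575,.105,48.6)
p,d=cap('scene');cv2.imwrite('pics/s2.png',cv2.resize(p[120:270,130:340,::-1],(800,571),interpolation=cv2.INTER_CUBIC))"
```

```text
yaw 48.31 dyaw 0.29 world d mm [  0.8  -1.7 -31.6] tool shift units [-0.017  0.789 -0.051]
```

View pics/s2.png

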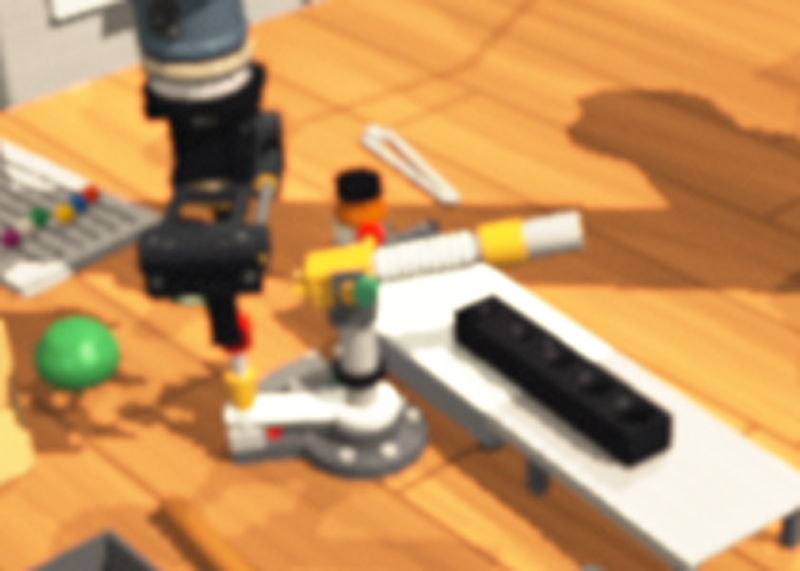

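The near finger (230,320) covers the knob (240,335) from this side, as a straddle should look, and the gripper body clears the burner tail at (310,270). I'll descend and close.

drive_tool --commands '[{"dx":-0.01,"dy":0.4,"dz":-0.04,"wx":0,"wy":0,"wz":0,"grip":60},{"dx":0,"dy":0.39,"dz":0,"wx":0,"wy":0,"wz":0,"grip":60},{"dx":0,"dy":0,"dz":0,"wx":0,"wy":0,"wz":0,"grip":60},{"dx":0,"dy":0,"dz":0,"wx":0,"wy":0,"wz":0,"grip":20},{"dx":0,"dy":0,"dz":0,"wx":0,"wy":0,"wz":0,"grip":10},{"dx":0,"dy":0,"dz":0,"wx":0,"wy":0,"wz":0,"grip":10},{"dx":0,"dy":0,"dz":0,"wx":0,"wy":0,"wz":0,"grip":10},{"dx":0,"dy":0,"dz":0,"wx":0,"wy":0,"wz":0,"grip":10}]'

```text
time_s: 5.15
position: [0.6756, -0.1594, 0.1093]
tcp_rot: [[0.666, 0.001, -0.746], [0.746, 0.0, 0.666], [0.001, -1.0, -0.001]]
force: [1.0, 1.7, 0.9]
opening: 0.265
```

drive_tool --commands '[{"dx":0,"dy":-0.12,"dz":0,"wx":0,"wy":0,"wz":0,"grip":10},{"dx":0,"dy":-0.11,"dz":0,"wx":0,"wy":0,"wz":0,"grip":10},{"dx":0,"dy":-0.11,"dz":0,"wx":0,"wy":0,"wz":0,"grip":10},{"dx":0,"dy":0,"dz":0,"wx":0,"wy":0,"wz":0,"grip":10},{"dx":0,"dy":0,"dz":0,"wx":0,"wy":0,"wz":0,"grip":10}]'

```text
time_s: 5.78
position: [0.6752, -0.1596, 0.1223]
tcp_rot: [[0.666, 0.0, -0.746], [0.746, -0.0, 0.666], [0.0, -1.0, -0.0]]
force: [4.3, -0.4, -8.1]
opening: 0.272
```

```bash
cat >> h.py <<'E'
def uv(n,w):
    z=load(n); c=z['T'][:3,:3]@w+z['T'][:3,3]; q=z['K']@c; return q[:2]/q[2]
E
python3 - <<'E'
from h import *
print(bot.read_state()['position'],bot.read_state()['force'])
# axis from quadrant geometry in initial scene: crop for viewing already; estimate via fits of nozzle/knob
k=np.array([.6735,-.1575])
for n in [(.4928,.0015)]:
    d=np.array(n)-k; print(np.linalg.norm(d)); d/=np.linalg.norm(d); a=k+.085*d; print('axis',a,'knob ang',np.degrees(np.arctan2(*(k-a)[::-1])))
p,d=cap('scene');cv2.imwrite('pics/s3.png',cv2.resize(p[190:250,175:265,::-1],(800,533),interpolation=cv2.INTER_CUBIC))
E
```

```text
[ 0.67524691 -0.15957157  0.12230393] [ 4.27156454 -0.39776058 -8.05146243]
0.24069376809547852
axis [ 0.60968655 -0.10134981] knob ang -41.34491797051569
```

View pics/s3.png

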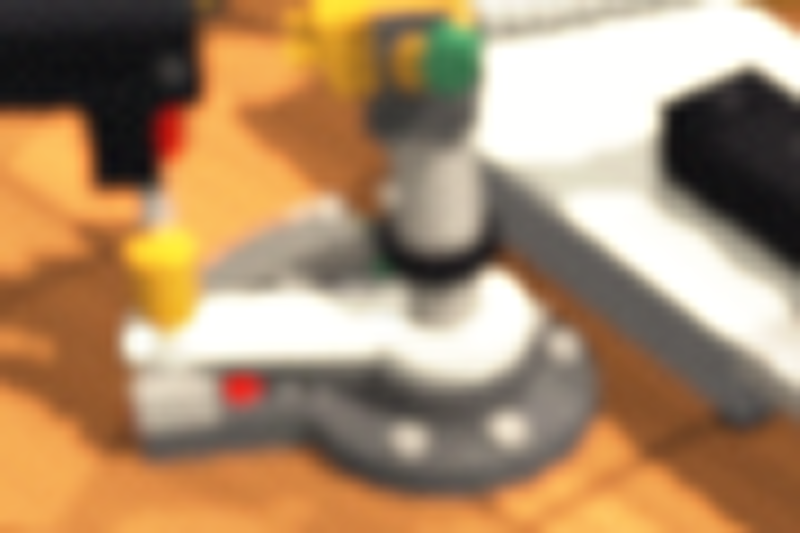

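drive_tool --commands '[{"dx":-0.263,"dy":0,"dz":0.016,"wx":0,"wy":0.0778,"wz":0,"grip":10},{"dx":-0.263,"dy":0,"dz":0.016,"wx":0,"wy":0.0778,"wz":0,"grip":10},{"dx":-0.263,"dy":0,"dz":0.016,"wx":0,"wy":0.0778,"wz":0,"grip":10},{"dx":-0.263,"dy":0,"dz":0.016,"wx":0,"wy":0.0778,"wz":0,"grip":10},{"dx":0,"dy":0,"dz":0,"wx":0,"wy":0,"wz":0,"grip":10}]'

```text
time_s: 6.45
position: [0.6395, -0.1836, 0.1223]
tcp_rot: [[0.938, -0.002, -0.347], [0.347, 0.0, 0.938], [-0.002, -1.0, 0.001]]
force: [2.4, -2.2, -8.2]
opening: 0.263
```

drive_tool --commands '[{"dx":-0.263,"dy":0,"dz":0.016,"wx":0,"wy":0.0778,"wz":0,"grip":10},{"dx":-0.263,"dy":0,"dz":0.016,"wx":0,"wy":0.0778,"wz":0,"grip":10},{"dx":-0.263,"dy":0,"dz":0.016,"wx":0,"wy":0.0778,"wz":0,"grip":10},{"dx":-0.263,"dy":0,"dz":0.016,"wx":0,"wy":0.0778,"wz":0,"grip":10},{"dx":0,"dy":0,"dz":0,"wx":0,"wy":0,"wz":0,"grip":10},{"dx":0,"dy":0,"dz":0,"wx":0,"wy":0,"wz":0,"grip":10}]'

```text
time_s: 7.2
position: [0.5983, -0.188, 0.1223]
tcp_rot: [[0.991, -0.003, 0.131], [-0.131, -0.001, 0.991], [-0.003, -1.0, -0.001]]
force: [-2.5, -4.8, -8.8]
opening: 0.266
```

Run:
```python
from h import *
s=bot.read_state();print(s['position'],s['force'],s['moment'])
p,d=cap('top');cap('scene');cv2.imwrite('pics/t2.png',cv2.resize(p[160:240,270:380,::-1],(800,582),interpolation=cv2.INTER_CUBIC))
```

```text
[ 0.59830362 -0.18797092  0.12232546] [-2.5210117  -4.76881908 -8.80741282] [-0.8726918   0.32803558  0.13806434]
```

View pics/t2.png

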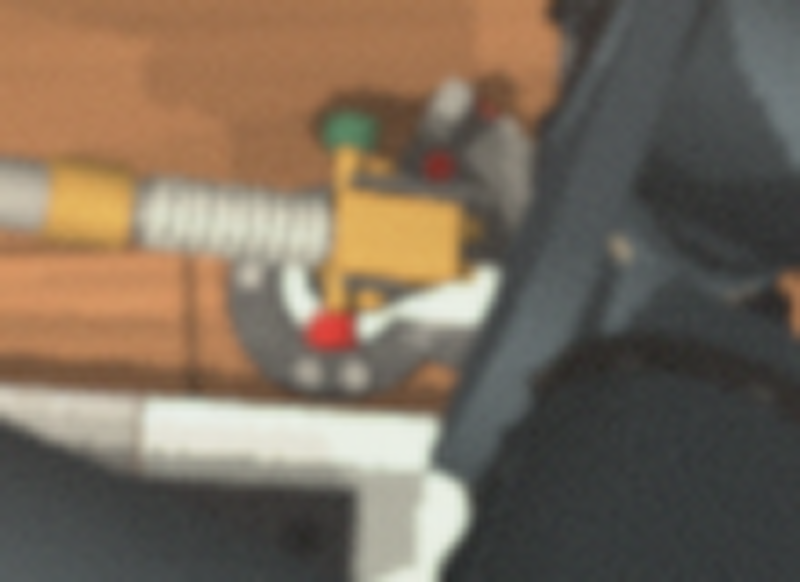

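drive_tool --commands '[{"dx":-0.263,"dy":0,"dz":0.016,"wx":0,"wy":0.0778,"wz":0,"grip":10},{"dx":-0.263,"dy":0,"dz":0.016,"wx":0,"wy":0.0778,"wz":0,"grip":10},{"dx":0,"dy":0,"dz":0,"wx":0,"wy":0,"wz":0,"grip":10},{"dx":0,"dy":0,"dz":0,"wx":0,"wy":0,"wz":0,"grip":10}]'

```text
time_s: 7.8
position: [0.5774, -0.1826, 0.1222]
tcp_rot: [[0.93, -0.004, 0.367], [-0.367, -0.0, 0.93], [-0.004, -1.0, -0.002]]
force: [-3.3, -5.0, -7.0]
opening: 0.264
```

Run:
```python
from h import *
a=np.array([.6097,-.1013]); p0=np.array([.6752,-.1596])
s=bot.read_state(); p=s['position'][:2]
an=lambda q:np.degrees(np.arctan2(*(q-a)[::-1]))
print('axis est: swung',an(p0)-an(p),'radii',np.linalg.norm(p0-a),np.linalg.norm(p-a)); 
ch=np.linalg.norm(p-p0)
for r in(.083,.085,.0877):print(r,2*np.degrees(np.arcsin(ch/2/r)))
print(s['force'],s['moment'],p)
```

```text
axis est: swung 70.00867163500058 radii 0.08768774144656709 0.08752593803243558
0.083 74.52652565900347
0.085 72.48892203667003
0.0877 69.92351621531358
[-3.27065023 -5.00260787 -7.0372603 ] [-1.0290015   0.51366231  0.11985494] [ 0.57736568 -0.18263438]
```

drive_tool --commands '[{"dx":0,"dy":0.05,"dz":0,"wx":0,"wy":0,"wz":0,"grip":10},{"dx":0,"dy":0.05,"dz":0,"wx":0,"wy":0,"wz":0,"grip":10},{"dx":0,"dy":0.05,"dz":0,"wx":0,"wy":0,"wz":0,"grip":10},{"dx":0,"dy":0,"dz":0,"wx":0,"wy":0,"wz":0,"grip":10}]'

```text
time_s: 8.3
position: [0.5775, -0.1826, 0.1161]
tcp_rot: [[0.93, -0.004, 0.367], [-0.367, -0.0, 0.93], [-0.004, -1.0, -0.002]]
force: [-5.2, -5.3, -7.1]
opening: 0.268
```

drive_tool --commands '[{"dx":0,"dy":0.05,"dz":0,"wx":0,"wy":0,"wz":0,"grip":10},{"dx":0,"dy":0.05,"dz":0,"wx":0,"wy":0,"wz":0,"grip":10},{"dx":0,"dy":0.05,"dz":0,"wx":0,"wy":0,"wz":0,"grip":10},{"dx":0,"dy":0.02,"dz":0,"wx":0,"wy":0,"wz":0,"grip":10},{"dx":0,"dy":0,"dz":0,"wx":0,"wy":0,"wz":0,"grip":10}]'

```text
time_s: 8.93
position: [0.5776, -0.1827, 0.1097]
tcp_rot: [[0.93, -0.004, 0.367], [-0.367, -0.001, 0.93], [-0.003, -1.0, -0.002]]
force: [-5.0, -4.6, -4.7]
opening: 0.264
```

drive_tool --commands '[{"dx":0,"dy":0,"dz":0,"wx":0,"wy":0,"wz":0,"grip":30},{"dx":0,"dy":0,"dz":0,"wx":0,"wy":0,"wz":0,"grip":45},{"dx":0,"dy":0,"dz":0,"wx":0,"wy":0,"wz":0,"grip":45},{"dx":0,"dy":0,"dz":0,"wx":0,"wy":0,"wz":0,"grip":45},{"dx":0,"dy":-1,"dz":0,"wx":0,"wy":0,"wz":0,"grip":45},{"dx":0,"dy":-1,"dz":0,"wx":0,"wy":0,"wz":0,"grip":45},{"dx":0,"dy":-1,"dz":0,"wx":0,"wy":0,"wz":0,"grip":45},{"dx":0,"dy":0,"dz":0,"wx":0,"wy":0,"wz":0,"grip":45}]'

```text
time_s: 9.93
position: [0.581, -0.1831, 0.2338]
tcp_rot: [[0.929, 0.008, 0.37], [-0.37, -0.004, 0.929], [0.009, -1.0, -0.001]]
force: [0.0, 1.4, 0.1]
opening: 0.515
```

Run:
```python
from h import *
p,d=cap('scene');cap('top');cv2.imwrite('pics/s4.png',cv2.resize(p[150:270,170:350,::-1],(800,533),interpolation=cv2.INTER_CUBIC))
for n in ['scene','top']:
    W=cloud(n); p=load(n)['p'].astype(int); X,Y,h=W[...,0],W[...,1],W[...,2]
    k=(X>.4)&(X<.8)&(abs(Y)<.25)&(p[...,0]>1.8*p[...,1])&(p[...,0]>1.8*p[...,2])&(h>.085)
    nn,L=cv2.connectedComponents(k.astype(np.uint8))
    for i in range(1,nn):
        q=W[L==i]
        if len(q)>8: print(n,'red',len(q),np.argwhere(L==i).mean(0)[::-1].round(1),np.nanmedian(q,0).round(4),np.nanmin(q,0).round(3),np.nanmax(q,0).round(3))
    hi=(X>.45)&(X<.72)&(Y>-.25)&(Y<.12)&(h>.125)&(h<.2)
    print(n,'burner pts',hi.sum())
```

```text
scene red 18 [211.8 187.7] [ 0.5857 -0.1812  0.1154] [ 0.573 -0.191  0.109] [ 0.591 -0.175  0.119]
scene red 29 [236.2 186.9] [ 0.584  -0.0705  0.163 ] [ 0.576 -0.081  0.153] [ 0.59  -0.065  0.167]
scene burner pts 653
top red 24 [312.2 203. ] [ 0.5794 -0.0765  0.1648] [ 0.574 -0.084  0.146] [ 0.586 -0.069  0.169]
top burner pts 947
```

View pics/s4.png

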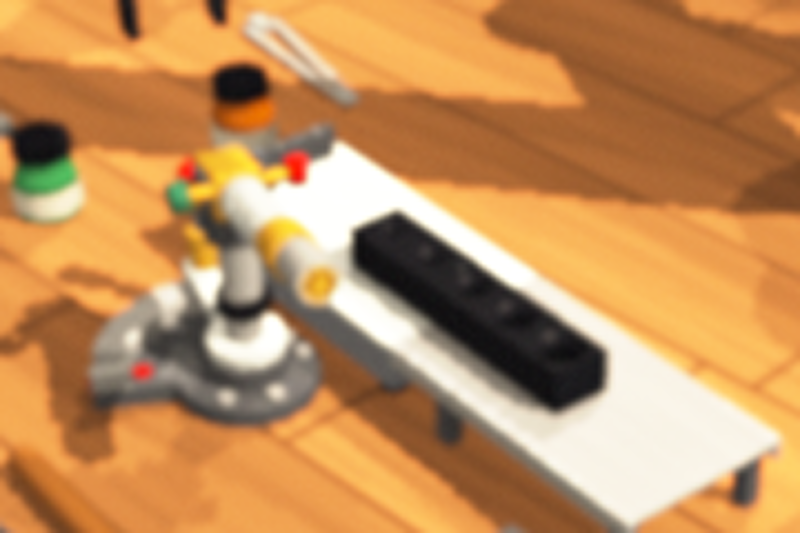

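drive_tool --commands '[{"dx":-0.52,"dy":-0.5,"dz":0.89,"wx":0,"wy":0,"wz":0,"grip":10},{"dx":-0.52,"dy":0,"dz":0.89,"wx":0,"wy":0,"wz":0,"grip":10},{"dx":-0.52,"dy":0,"dz":0.89,"wx":0,"wy":0,"wz":0,"grip":10},{"dx":-0.52,"dy":0,"dz":0.89,"wx":0,"wy":0,"wz":0,"grip":10},{"dx":-0.52,"dy":0,"dz":0.89,"wx":0,"wy":0,"wz":0,"grip":10},{"dx":-0.52,"dy":0,"dz":0.89,"wx":0,"wy":0,"wz":0,"grip":10},{"dx":-0.52,"dy":0,"dz":0.89,"wx":0,"wy":0,"wz":0,"grip":10},{"dx":-0.52,"dy":0,"dz":0.89,"wx":0,"wy":0,"wz":0,"grip":10}]'

```text
time_s: 11.02
position: [0.5284, 0.1452, 0.2479]
tcp_rot: [[0.929, -0.004, 0.371], [-0.371, -0.0, 0.929], [-0.004, -1.0, -0.002]]
force: [0.8, 0.7, 0.6]
opening: 0.115
```

drive_tool --commands '[{"dx":0,"dy":0,"dz":0,"wx":0,"wy":-0.088,"wz":0,"grip":10},{"dx":0,"dy":0,"dz":0,"wx":0,"wy":-0.088,"wz":0,"grip":10},{"dx":0,"dy":0,"dz":0,"wx":-0.111,"wy":0,"wz":0,"grip":10},{"dx":0,"dy":0,"dz":0,"wx":-0.111,"wy":0,"wz":0,"grip":10},{"dx":0,"dy":0,"dz":0,"wx":0,"wy":0,"wz":0,"grip":10},{"dx":0,"dy":0,"dz":0,"wx":0,"wy":0,"wz":0,"grip":10}]'

```text
time_s: 11.78
position: [0.529, 0.1437, 0.2486]
tcp_rot: [[0.995, -0.038, 0.096], [-0.103, -0.338, 0.935], [-0.003, -0.94, -0.34]]
force: [-1.0, 0.5, -0.8]
opening: 0.115
```

```bash
cat >> h.py <<'E'
O=np.array([.484,-.2177,0.]); a=np.radians(84.06); EY=np.array([np.cos(a),np.sin(a),0]); EX=np.array([EY[1],-EY[0],0])
L=np.array([EX,EY,[0,0,1]])
def rep():
    s=bot.read_state(); R=s['tcp_rot']; t=s['position']+.022*R[:,1]; f=t-.0095*R[:,2]
    print('t',s['time_s'],'tcp lane mm',(L@(s['position']-O)*1000).round(1),'tip',(L@(t-O)*1000).round(1),'front edge',(L@(f-O)*1000).round(1)); print('R lane',(L@R).round(3).tolist(),'F lane',(L@s['force']).round(1),'op',s['opening']*87)
def shift(dl):
    R=bot.read_state()['tcp_rot']; print('units',(R.T@L.T@np.array(dl)/40).round(3))
E
python3 - <<'E'
from h import *
rep(); cap('scene'); 
W=cloud('scene'); p=load('scene')['p'].astype(int); X,Y,h=W[...,0],W[...,1],W[...,2]
q=(W-O)@L.T
m=big((abs(q[...,0])<.045)&(q[...,1]>.08)&(q[...,1]<.36)&(h>.06)&(h<.09)&(p.max(-1)<90))
for lo,hi in((.077,.085),(.06,.075)):
  mm=m&(h>lo)&(h<hi); print(mm.sum(),np.percentile(q[mm],[0,2,50,98,100],axis=0).round(4).tolist())
W=cloud('top')
E
```

```text
t 11.775 tcp lane mm [  7.4 364.1 248.6] tip [  7.3 356.6 227.9] front edge [  7.3 347.7 231.2]
R lane [[1.0, -0.002, -0.002], [0.001, -0.34, 0.94], [-0.003, -0.94, -0.34]] F lane [-1.1  0.4 -0.8] op 9.964948252796328
486 [[-0.0079, 0.1287, 0.0771], [-0.0061, 0.1347, 0.0773], [0.0134, 0.2322, 0.0813], [0.0284, 0.3258, 0.0842], [0.0292, 0.3273, 0.085]]
314 [[-0.0084, 0.1269, 0.0601], [-0.0062, 0.1362, 0.0604], [0.0257, 0.2615, 0.0687], [0.0282, 0.3277, 0.0747], [0.0292, 0.3282, 0.075]]
```

drive_tool --commands '[{"dx":0.067,"dy":0.8,"dz":0.29,"wx":0,"wy":0,"wz":0,"grip":10},{"dx":0,"dy":0.8,"dz":0.29,"wx":0,"wy":0,"wz":0,"grip":10},{"dx":0,"dy":0.8,"dz":0.29,"wx":0,"wy":0,"wz":0,"grip":10},{"dx":0,"dy":0.8,"dz":0.29,"wx":0,"wy":0,"wz":0,"grip":10},{"dx":0,"dy":0.47,"dz":0.17,"wx":0,"wy":0,"wz":0,"grip":10},{"dx":0,"dy":0,"dz":0,"wx":0,"wy":0,"wz":0,"grip":10},{"dx":0,"dy":0,"dz":0,"wx":0,"wy":0,"wz":0,"grip":10}]'

```text
time_s: 12.7
position: [0.5333, 0.1433, 0.0947]
tcp_rot: [[0.995, -0.033, 0.098], [-0.103, -0.339, 0.935], [0.002, -0.94, -0.341]]
force: [-0.5, 0.4, 0.4]
opening: 0.114
```

Run:
```python
from h import *
rep(); p,d=cap('scene');cv2.imwrite('pics/s5.png',cv2.resize(p[150:300,210:400,::-1],(760,600),interpolation=cv2.INTER_CUBIC))
```

```text
t 12.7 tcp lane mm [ 11.7 364.2  94.7] tip [ 11.7 356.7  74. ] front edge [ 11.7 347.8  77.2]
R lane [[1.0, 0.002, 0.001], [0.0, -0.341, 0.94], [0.002, -0.94, -0.341]] F lane [-0.5  0.3  0.4] op 9.938107624255087
```

View pics/s5.png

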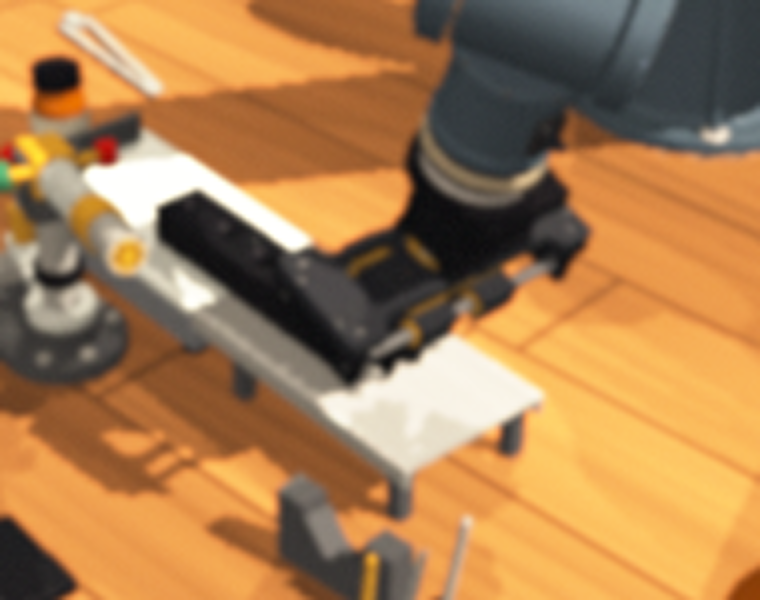

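drive_tool --commands '[{"dx":-0.035,"dy":0.15,"dz":0.055,"wx":0,"wy":0,"wz":0,"grip":10},{"dx":0,"dy":0.15,"dz":0.055,"wx":0,"wy":0,"wz":0,"grip":10},{"dx":0,"dy":0,"dz":0,"wx":0,"wy":0,"wz":0,"grip":10},{"dx":0,"dy":0,"dz":0,"wx":0,"wy":0,"wz":0,"grip":10}]'

```text
time_s: 13.25
position: [0.531, 0.1437, 0.0808]
tcp_rot: [[0.995, -0.035, 0.097], [-0.103, -0.34, 0.935], [-0.0, -0.94, -0.342]]
force: [-1.6, 0.5, -0.2]
opening: 0.119
```

Run:
```python
from h import *
rep(); shift([0,-10,0])
```

```text
t 13.25 tcp lane mm [  9.3 364.4  80.8] tip [  9.3 356.8  60.1] front edge [  9.4 347.9  63.3]
R lane [[1.0, 0.0, -0.001], [0.001, -0.342, 0.94], [-0.0, -0.94, -0.342]] F lane [-1.7  0.4 -0.2] op 10.33463905396334
units [-0.     0.085 -0.235]
```

drive_tool --commands '[{"dx":0.02,"dy":0.026,"dz":-0.07,"wx":0,"wy":0,"wz":0,"grip":10},{"dx":0,"dy":0.026,"dz":-0.07,"wx":0,"wy":0,"wz":0,"grip":10},{"dx":0,"dy":0.026,"dz":-0.07,"wx":0,"wy":0,"wz":0,"grip":10},{"dx":0,"dy":0.026,"dz":-0.07,"wx":0,"wy":0,"wz":0,"grip":10},{"dx":0,"dy":0.026,"dz":-0.07,"wx":0,"wy":0,"wz":0,"grip":10},{"dx":0,"dy":0.026,"dz":-0.07,"wx":0,"wy":0,"wz":0,"grip":10},{"dx":0,"dy":0.026,"dz":-0.07,"wx":0,"wy":0,"wz":0,"grip":10}]'

```text
time_s: 14.12
position: [0.5297, 0.1226, 0.0807]
tcp_rot: [[0.995, -0.035, 0.097], [-0.103, -0.34, 0.935], [0.0, -0.94, -0.342]]
force: [0.7, 0.5, -0.0]
opening: 0.114
```

drive_tool --commands '[{"dx":0,"dy":0.018,"dz":-0.047,"wx":0,"wy":0,"wz":0,"grip":10},{"dx":0,"dy":0.018,"dz":-0.047,"wx":0,"wy":0,"wz":0,"grip":10},{"dx":0,"dy":0.018,"dz":-0.047,"wx":0,"wy":0,"wz":0,"grip":10},{"dx":0,"dy":0.018,"dz":-0.047,"wx":0,"wy":0,"wz":0,"grip":10},{"dx":0,"dy":0.018,"dz":-0.047,"wx":0,"wy":0,"wz":0,"grip":10},{"dx":0,"dy":0.018,"dz":-0.047,"wx":0,"wy":0,"wz":0,"grip":10},{"dx":0,"dy":0.018,"dz":-0.047,"wx":0,"wy":0,"wz":0,"grip":10},{"dx":0,"dy":0.018,"dz":-0.047,"wx":0,"wy":0,"wz":0,"grip":10}]'

```text
time_s: 15.12
position: [0.5281, 0.1067, 0.0805]
tcp_rot: [[0.995, -0.035, 0.097], [-0.103, -0.34, 0.935], [0.0, -0.94, -0.342]]
force: [0.7, 3.6, 1.4]
opening: 0.113
```

```bash
cat >> h.py <<'E'
def row():
    cap('scene'); W=cloud('scene'); p=load('scene')['p'].astype(int); q=(W-O)@L.T; h=q[...,2]
    m=(abs(q[...,0])<.045)&(q[...,1]>.008)&(q[...,1]<.40)&(h>.06)&(h<.085)&(p.max(-1)<90)
    m=big(m)
    hi,lo=[],[]
    for y in np.arange(.0,.34,.02):
        mm=m&(q[...,1]>=y)&(q[...,1]<y+.02)
        if mm.sum()>8: hi.append((round(y*1000+10),round(np.percentile(q[mm][:,0],97)*1000,1),round(np.percentile(q[mm][:,0],3)*1000,1),int(mm.sum())))
    print('row y',np.percentile(q[m][:,1],[0,1,99,100]).round(4),hi)
E
python3 - <<'E'
from h import *
rep();row()
E
```

```text
t 15.125 tcp lane mm [ 10.3 327.2  80.5] tip [ 10.3 319.7  59.8] front edge [ 10.3 310.8  63.1]
R lane [[1.0, 0.0, -0.0], [0.001, -0.342, 0.94], [0.0, -0.94, -0.342]] F lane [0.3 3.6 1.4] op 9.873779728660235
row y [0.1142 0.1167 0.2143 0.2172] [(110, np.float64(27.9), np.float64(19.6), 13), (130, np.float64(28.7), np.float64(-1.7), 68), (150, np.float64(28.2), np.float64(-2.4), 68), (170, np.float64(27.5), np.float64(-3.0), 71), (190, np.float64(27.7), np.float64(-3.1), 78), (210, np.float64(27.6), np.float64(-1.0), 42)]
```

drive_tool --commands '[{"dx":0,"dy":0.026,"dz":-0.07,"wx":0,"wy":0,"wz":0,"grip":10},{"dx":0,"dy":0.026,"dz":-0.07,"wx":0,"wy":0,"wz":0,"grip":10},{"dx":0,"dy":0.026,"dz":-0.07,"wx":0,"wy":0,"wz":0,"grip":10},{"dx":0,"dy":0.026,"dz":-0.07,"wx":0,"wy":0,"wz":0,"grip":10},{"dx":0,"dy":0.026,"dz":-0.07,"wx":0,"wy":0,"wz":0,"grip":10},{"dx":0,"dy":0.026,"dz":-0.07,"wx":0,"wy":0,"wz":0,"grip":10},{"dx":0,"dy":0.026,"dz":-0.07,"wx":0,"wy":0,"wz":0,"grip":10},{"dx":0,"dy":0.026,"dz":-0.07,"wx":0,"wy":0,"wz":0,"grip":10}]'

```text
time_s: 16.18
position: [0.5255, 0.0828, 0.0803]
tcp_rot: [[0.995, -0.035, 0.097], [-0.103, -0.34, 0.935], [-0.0, -0.94, -0.342]]
force: [0.3, 2.8, 2.8]
opening: 0.115
```

Run:
```python
from h import *
rep();row()
```

```text
t 16.175 tcp lane mm [ 10.2 303.2  80.3] tip [ 10.2 295.7  59.6] front edge [ 10.2 286.8  62.8]
R lane [[1.0, 0.0, -0.001], [0.001, -0.342, 0.94], [-0.0, -0.94, -0.342]] F lane [0.  2.8 2.8] op 10.013423976031373
row y [0.091  0.0925 0.1877 0.1916] [(90, np.float64(26.6), np.float64(-2.4), 21), (110, np.float64(27.3), np.float64(-3.5), 63), (130, np.float64(27.2), np.float64(-1.5), 73), (150, np.float64(27.3), np.float64(-3.5), 63), (170, np.float64(26.7), np.float64(-3.6), 67), (190, np.float64(28.1), np.float64(20.6), 20)]
```

Row is straight and square, so I'll continue at the same pace.

drive_tool --commands '[{"dx":0,"dy":0.0255,"dz":-0.07,"wx":0,"wy":0,"wz":0,"grip":10},{"dx":0,"dy":0.0255,"dz":-0.07,"wx":0,"wy":0,"wz":0,"grip":10},{"dx":0,"dy":0.0255,"dz":-0.07,"wx":0,"wy":0,"wz":0,"grip":10},{"dx":0,"dy":0.0255,"dz":-0.07,"wx":0,"wy":0,"wz":0,"grip":10},{"dx":0,"dy":0.0255,"dz":-0.07,"wx":0,"wy":0,"wz":0,"grip":10},{"dx":0,"dy":0.0255,"dz":-0.07,"wx":0,"wy":0,"wz":0,"grip":10},{"dx":0,"dy":0.0255,"dz":-0.07,"wx":0,"wy":0,"wz":0,"grip":10},{"dx":0,"dy":0.0255,"dz":-0.07,"wx":0,"wy":0,"wz":0,"grip":10}]'

```text
time_s: 17.23
position: [0.523, 0.0591, 0.0802]
tcp_rot: [[0.995, -0.035, 0.097], [-0.103, -0.34, 0.935], [-0.0, -0.94, -0.342]]
force: [-0.8, 2.9, 2.6]
opening: 0.114
```

drive_tool --commands '[{"dx":0,"dy":0.0255,"dz":-0.07,"wx":0,"wy":0,"wz":0,"grip":10},{"dx":0,"dy":0.0255,"dz":-0.07,"wx":0,"wy":0,"wz":0,"grip":10},{"dx":0,"dy":0.0255,"dz":-0.07,"wx":0,"wy":0,"wz":0,"grip":10},{"dx":0,"dy":0.0255,"dz":-0.07,"wx":0,"wy":0,"wz":0,"grip":10},{"dx":0,"dy":0.0255,"dz":-0.07,"wx":0,"wy":0,"wz":0,"grip":10},{"dx":0,"dy":0.0255,"dz":-0.07,"wx":0,"wy":0,"wz":0,"grip":10},{"dx":0,"dy":0.0255,"dz":-0.07,"wx":0,"wy":0,"wz":0,"grip":10},{"dx":0,"dy":0.0255,"dz":-0.07,"wx":0,"wy":0,"wz":0,"grip":10}]'

```text
time_s: 18.23
position: [0.5206, 0.0354, 0.0802]
tcp_rot: [[0.995, -0.035, 0.097], [-0.103, -0.34, 0.935], [-0.0, -0.94, -0.342]]
force: [0.5, 3.6, 1.8]
opening: 0.112
```

Run:
```python
from h import *
rep();row(); p=load('scene')['p'];cv2.imwrite('pics/s6.png',cv2.resize(p[130:270,190:380,::-1],(760,560),interpolation=cv2.INTER_CUBIC))
```

```text
t 18.225 tcp lane mm [ 10.2 255.5  80.2] tip [ 10.2 248.   59.5] front edge [ 10.2 239.1  62.8]
R lane [[1.0, 0.0, -0.001], [0.001, -0.342, 0.94], [-0.0, -0.94, -0.342]] F lane [0.1 3.6 1.8] op 9.76849443067537
row y [0.0399 0.0414 0.1327 0.1345] [(50, np.float64(26.8), np.float64(-10.8), 38), (70, np.float64(28.3), np.float64(-3.9), 53), (90, np.float64(26.8), np.float64(-3.3), 71), (110, np.float64(26.9), np.float64(-3.7), 53), (130, np.float64(27.2), np.float64(8.3), 28)]
```

View pics/s6.png

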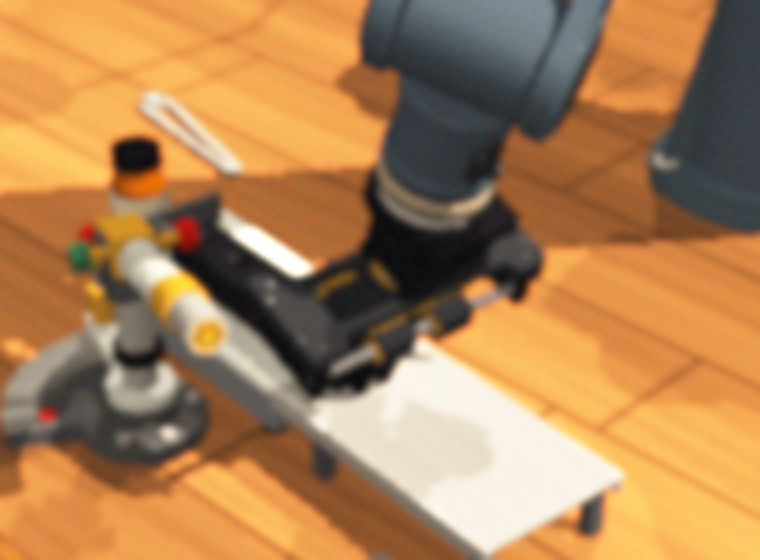

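Run:
```python
from h import *
W=cloud('scene'); p=load('scene')['p'].astype(int); q=(W-O)@L.T*1000
x,y,h=q[...,0],q[...,1],q[...,2]
g=big((p.max(-1)<75)&(h>100)&(y>200)&(y<420)&(x>0)&(x<140)); print('gripper',np.nanpercentile(q[g],[0,1,99,100],axis=0).round(0).tolist())
b=(h>128)&(h<195)&(x>90)&(x<190)&(y>100)&(y<300)&(p.max(-1)>90)
for y0 in range(160,290,20):
    m=b&(y>=y0)&(y<y0+20)
    if m.sum()>3: print(y0,m.sum(),np.percentile(x[m],[0,5,50,100]).round(0),h[m].min().round(0))
cap('top');W=cloud('top'); p=load('top')['p'].astype(int); q=(W-O)@L.T*1000;x,y,h=q[...,0],q[...,1],q[...,2]
b=(h>128)&(h<195)&(x>90)&(x<190)&(y>60)&(y<300)
for y0 in range(80,290,20):
    m=b&(y>=y0)&(y<y0+20)
    if m.sum()>3: print('top',y0,m.sum(),np.percentile(x[m],[0,5,50,100]).round(0),p[m].mean(0).round())
```

```text
gripper [[2.0, 304.0, 245.0], [7.0, 315.0, 251.0], [70.0, 416.0, 358.0], [74.0, 420.0, 365.0]]
160 37 [112. 113. 130. 138.] 151.0
180 42 [115. 122. 135. 144.] 154.0
200 32 [126. 128. 141. 152.] 163.0
220 49 [128. 132. 148. 157.] 162.0
240 65 [ 96. 133. 151. 160.] 160.0
260 67 [ 91.  94. 154. 165.] 166.0
280 69 [142. 144. 152. 166.] 163.0
top 80 31 [ 93.  94. 109. 120.] [133. 107.  69.]
top 100 107 [ 93.  94. 111. 138.] [145. 114.  68.]
top 120 184 [ 91.  93. 119. 157.] [128. 105.  66.]
top 140 93 [ 92.  95. 115. 133.] [132. 120.  99.]
top 160 76 [111. 113. 123. 140.] [142. 137. 123.]
top 180 75 [115. 118. 129. 145.] [165. 159. 143.]
top 200 78 [119. 123. 134. 154.] [183. 162. 128.]
top 220 101 [ 91.  98. 138. 158.] [198. 152.  83.]
top 240 127 [ 91.  92. 137. 160.] [147. 130. 109.]
top 260 122 [ 91.  92. 142. 166.] [143. 132. 117.]
top 280 49 [ 91.  91.  99. 155.] [90. 81. 72.]
```

drive_tool --commands '[{"dx":0,"dy":0.0255,"dz":-0.07,"wx":0,"wy":0,"wz":0,"grip":10},{"dx":0,"dy":0.0255,"dz":-0.07,"wx":0,"wy":0,"wz":0,"grip":10},{"dx":0,"dy":0.0255,"dz":-0.07,"wx":0,"wy":0,"wz":0,"grip":10},{"dx":0,"dy":0.0255,"dz":-0.07,"wx":0,"wy":0,"wz":0,"grip":10},{"dx":0,"dy":0.0255,"dz":-0.07,"wx":0,"wy":0,"wz":0,"grip":10},{"dx":0,"dy":0.0255,"dz":-0.07,"wx":0,"wy":0,"wz":0,"grip":10},{"dx":0,"dy":0.0255,"dz":-0.07,"wx":0,"wy":0,"wz":0,"grip":10},{"dx":0,"dy":0.0255,"dz":-0.07,"wx":0,"wy":0,"wz":0,"grip":10}]'

```text
time_s: 19.32
position: [0.5181, 0.0117, 0.0802]
tcp_rot: [[0.995, -0.035, 0.097], [-0.103, -0.34, 0.935], [-0.0, -0.94, -0.342]]
force: [0.2, 2.7, 1.8]
opening: 0.114
```

drive_tool --commands '[{"dx":0,"dy":0.013,"dz":-0.035,"wx":0,"wy":0,"wz":0,"grip":10},{"dx":0,"dy":0.013,"dz":-0.035,"wx":0,"wy":0,"wz":0,"grip":10},{"dx":0,"dy":0.013,"dz":-0.035,"wx":0,"wy":0,"wz":0,"grip":10},{"dx":0,"dy":0.013,"dz":-0.035,"wx":0,"wy":0,"wz":0,"grip":10},{"dx":0,"dy":0.013,"dz":-0.035,"wx":0,"wy":0,"wz":0,"grip":10},{"dx":0,"dy":0.013,"dz":-0.035,"wx":0,"wy":0,"wz":0,"grip":10}]'

```text
time_s: 20.08
position: [0.5173, 0.0029, 0.0802]
tcp_rot: [[0.995, -0.035, 0.097], [-0.103, -0.34, 0.935], [0.0, -0.94, -0.342]]
force: [0.3, 2.8, 2.4]
opening: 0.118
```

Run:
```python
from h import *
rep();row()
```

```text
t 20.075 tcp lane mm [ 10.3 222.8  80.2] tip [ 10.3 215.3  59.5] front edge [ 10.3 206.4  62.7]
R lane [[1.0, 0.0, -0.0], [0.001, -0.342, 0.94], [0.0, -0.94, -0.342]] F lane [0.1 2.9 2.4] op 10.257547304354123
row y [0.0087 0.0106 0.097  0.1004] [(10, np.float64(17.3), np.float64(-13.3), 21), (30, np.float64(19.9), np.float64(-15.0), 17), (50, np.float64(27.3), np.float64(-9.1), 42), (70, np.float64(27.2), np.float64(-4.4), 47), (90, np.float64(28.1), np.float64(3.0), 36)]
```

Now 1 mm steps until the stop is felt.

drive_tool --commands '[{"dx":0,"dy":0.0085,"dz":-0.0235,"wx":0,"wy":0,"wz":0,"grip":10},{"dx":0,"dy":0.0085,"dz":-0.0235,"wx":0,"wy":0,"wz":0,"grip":10},{"dx":0,"dy":0.0085,"dz":-0.0235,"wx":0,"wy":0,"wz":0,"grip":10},{"dx":0,"dy":0.0085,"dz":-0.0235,"wx":0,"wy":0,"wz":0,"grip":10}]'

```text
time_s: 20.62
position: [0.5169, -0.0007, 0.0801]
tcp_rot: [[0.995, -0.035, 0.097], [-0.103, -0.339, 0.935], [0.001, -0.94, -0.341]]
force: [0.5, 6.9, 3.7]
opening: 0.113
```

drive_tool --commands '[{"dx":0,"dy":0.0085,"dz":-0.0235,"wx":0,"wy":0,"wz":0,"grip":10},{"dx":0,"dy":0.0085,"dz":-0.0235,"wx":0,"wy":0,"wz":0,"grip":10}]'

```text
time_s: 20.88
position: [0.5169, -0.0011, 0.0802]
tcp_rot: [[0.995, -0.033, 0.099], [-0.104, -0.337, 0.936], [0.002, -0.941, -0.338]]
force: [-0.1, 13.6, 5.6]
opening: 0.115
```

drive_tool --commands '[{"dx":0,"dy":0,"dz":0,"wx":0,"wy":0,"wz":0,"grip":10},{"dx":0,"dy":0,"dz":0,"wx":0,"wy":0,"wz":0,"grip":10},{"dx":0,"dy":-0.017,"dz":0.047,"wx":0,"wy":0,"wz":0,"grip":10},{"dx":0,"dy":-0.034,"dz":0.094,"wx":0,"wy":0,"wz":0,"grip":10},{"dx":0,"dy":-0.1,"dz":0.28,"wx":0,"wy":0,"wz":0,"grip":10},{"dx":0,"dy":-0.2,"dz":0.56,"wx":0,"wy":0,"wz":0,"grip":10},{"dx":0,"dy":-0.34,"dz":0.94,"wx":0,"wy":0,"wz":0,"grip":10},{"dx":0,"dy":-0.34,"dz":0.94,"wx":0,"wy":0,"wz":0,"grip":10}]'

```text
time_s: 21.88
position: [0.529, 0.119, 0.0796]
tcp_rot: [[0.995, -0.036, 0.097], [-0.104, -0.34, 0.935], [-0.001, -0.94, -0.342]]
force: [2.4, 0.1, 0.3]
opening: 0.113
```

drive_tool --commands '[{"dx":0,"dy":-0.6,"dz":0.6,"wx":0,"wy":0,"wz":0,"grip":10},{"dx":-0.3,"dy":-0.8,"dz":0.6,"wx":0,"wy":0,"wz":0,"grip":10},{"dx":-0.3,"dy":-0.8,"dz":0.9,"wx":0,"wy":0,"wz":0,"grip":10},{"dx":0,"dy":-0.7,"dz":0.9,"wx":0,"wy":0,"wz":0,"grip":10},{"dx":0,"dy":-0.5,"dz":0.9,"wx":0,"wy":0,"wz":0,"grip":10},{"dx":0,"dy":0,"dz":0,"wx":0,"wy":0,"wz":0,"grip":10}]'

```text
time_s: 22.62
position: [0.5254, 0.3158, 0.1546]
tcp_rot: [[0.995, -0.032, 0.094], [-0.099, -0.339, 0.936], [0.002, -0.94, -0.34]]
force: [-0.1, -0.4, 0.1]
opening: 0.116
```

Run:
```python
from h import *
rep();row();cap('top');p=load('top')['p'];cv2.imwrite('pics/t9.png',cv2.resize(p[170:270,225:375,::-1],(800,533),interpolation=cv2.INTER_CUBIC))
for n in('top','scene'):
    W=cloud(n); p=load(n)['p'].astype(int); q=(W-O)@L.T; x,y,h=q[...,0],q[...,1],q[...,2]
    m=big((abs(x)<.045)&(y>.0)&(y<.25)&(h>.076)&(h<.09)&(p.max(-1)<90)); print(n,np.percentile(q[m],[1,50,99],axis=0).round(4).tolist())
    k=(W[...,0]>.5)&(W[...,0]<.7)&(abs(W[...,1])<.25)&(p[...,0]>1.8*p[...,1])&(p[...,0]>1.8*p[...,2])&(W[...,2]>.085)&(W[...,1]<-.13)
    print(np.nanmedian(W[k],0),np.nanmax(W[k],0),k.sum())
```

```text
t 22.625 tcp lane mm [-14.  534.9 154.6] tip [-13.9 527.5 133.9] front edge [-13.9 518.5 137.2]
R lane [[1.0, 0.003, -0.003], [0.004, -0.34, 0.94], [0.002, -0.94, -0.34]] F lane [-0.1 -0.4  0.1] op 10.07659233269696
row y [0.008  0.0109 0.2038 0.2053] [(10, np.float64(18.3), np.float64(-13.4), 23), (30, np.float64(19.0), np.float64(-13.8), 14), (50, np.float64(27.9), np.float64(-8.3), 38), (70, np.float64(26.1), np.float64(-6.0), 51), (90, np.float64(27.3), np.float64(-4.4), 75), (110, np.float64(27.3), np.float64(-4.2), 53), (130, np.float64(27.7), np.float64(-5.2), 87), (150, np.float64(28.1), np.float64(-4.2), 53), (170, np.float64(27.7), np.float64(-6.4), 94), (190, np.float64(28.4), np.float64(-5.5), 59), (210, np.float64(27.1), np.float64(-4.5), 62)]
top [[-0.0111, 0.002, 0.0764], [0.0066, 0.0867, 0.0815], [0.0251, 0.197, 0.0863]]
[ 0.57809902 -0.18100538  0.11473652] [ 0.5890154  -0.17016469  0.11993931] 64
scene [[-0.0128, 0.0073, 0.0762], [0.0096, 0.122, 0.0814], [0.0283, 0.2032, 0.0851]]
[ 0.58610554 -0.17814041  0.1161911 ] [ 0.59261375 -0.17075573  0.11845888] 18
```

View pics/t9.png

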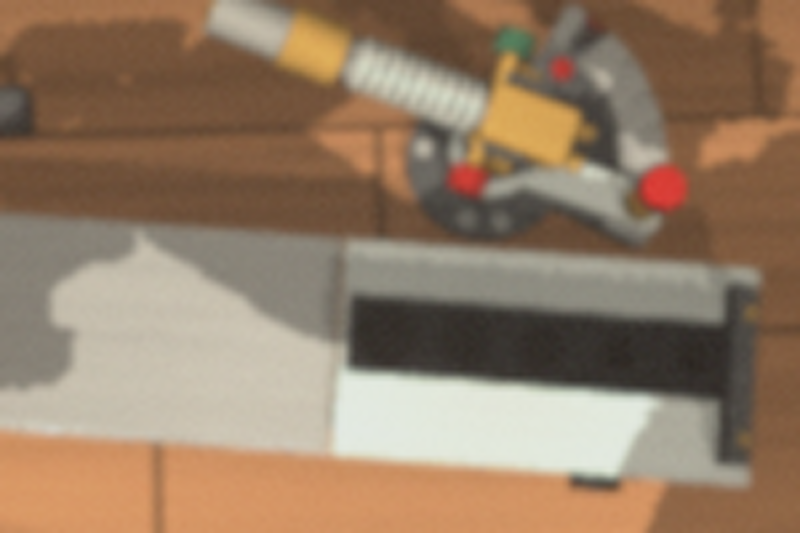

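The row is straight from (350,330) to the stop at (725,360), all of it on the hot plate. The burner is parked, and the knob at (660,188) has its top at the same height as at the start. I'll hand it in.

```bash
python3 -c "
from h import *
print(workorder.hand_in())"
```

```text
the job is handed in; nothing more can be done
None
```

I parked the burner and pushed the five moulds up against the stop bar, then handed the job in after 22.6 s of the 58 s allowed. The hand-in gave no verdict, so the results below come from my own checks.

**Burner:** I lifted the plunger about 13 mm by its knob, swung it 70° clockwise and lowered it into the park notch. It went down without catching on the rim. The final top-camera picture shows the knob over the park end of the quadrant. Its median height was 0.1147 m, against 0.115 m at the start, so the pin looks fully home.

**Moulds:** I pushed the last mould with the nearly closed fingers, tilted 20° to stay clear of the burner. The push force was about 3–4 N until the row reached the stop, then rose to 13.6 N and the row stopped moving.
- **Position:** the row runs straight from the stop to about 204 mm and sits roughly 9 mm off mid-lane. All five moulds are on the hot plate.
- **Alignment:** the edge the scene camera can see clearly is straight to within about 2 mm. It can't see the two sections nearest the stop properly, but they look in line in the top view.

**Accuracy:** the two cameras disagree by 2–7 mm on where the row's ends lie, which is coarser than the 3 mm allowed at the stop. The contact force and the last picture are therefore my main evidence that the first mould is seated.

**Other items:** I saw no bystander moved in the pictures I viewed, but I did not measure their positions. At the end the arm was clear of everything, with the wrist force near zero.

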